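# Close an instrument cassette and hold its locking rod through both bushings

## Robot

A 6-joint arm with a two-finger parallel gripper is mounted at the origin on a cart in front of the work surface, level with it; the furniture and walls round the work are solid. World frame = base frame: x ahead of the robot, y to its left, z up, the work surface at z = 0. Lengths are in m, angles in degrees, forces in N, time in s.
With the tool pointing down it reaches from about 0.4 to 0.825 m from the base axis. Payload 7 kg.
Tool frame: the origin (TCP) lies midway between the tips of the shut fingers; the grasp point (between the pads) lies 19 mm behind it; z points along the fingers, y is the line along which they close (so a half turn about z gives the same grasp; the last joint's range is limited). The gripper opens to 88 mm and grips with 3 to 60 N. Pads are 19 mm wide; open, the fingers measure 130 mm over their backs; the gripper's body (78 mm by 193 mm) begins 47 mm behind the grasp point.
Start: joints at [-58.837, 20.546, 0.682, 0, -70.136, -16.507], TCP at [0.171, -0.653, 0.227] pointing down, gripper open.
Joint ranges: [-176.03, 176.03], [-82.01, 121.73], [-58.28, 71.71], [-173.87, 95.51], [-174.79, -0.11], [-173.66, 173.66]. Speed limits (degrees/s): [136.94, 136.94, 172.46, 180, 180, 180].

## Interface

Orientations are given as [roll, pitch, yaw] about the fixed x, y, z axes, in that order (R = Rz(yaw) Ry(pitch) Rx(roll)).
In Python, from plant import ctrl gives the robot as it stands. The module is installed in compiled form; this text tells all that it offers.
- The arm moves only by the tool send_rows, never from a script. Its argument "plan" is a list that holds one entry, the list of rows, each a list of 6 numbers: the shift along the tool's x, y, z in fractions of the full range, 1 being 0.8 m, then the turn, a rotation vector about the tool's x, y, z in parts of the range, where 1.0 means 360 degrees. A call has 1 to 8 rows; each row is the pose to reach, as a shift and turn from the pose commanded when the call began, along the tool's axes at that moment; what a row does not reach only later rows make up. A row lasts 1/12 s, in which the tool goes at most 41.7 mm and 7.16 degrees, less where a joint would pass 70% of its speed; a pose out of reach is approached as far as the arm can. Shift and turn numbers lie between -1 and 1, and a call with a number outside is refused. A call with a gripper value outside its range is refused whole. "fingers" is the opening, from 0 (shut) to 1 (fully open), set as the call begins (left out, the last holds). The fingers move at their own pace and stop on an object; the grip force is fixed at half the most. Time passes only in rows, so rows that repeat a pose let the fingers close. It gives the time, the measured TCP pose, the force, the opening and the grip force at its end, in the units of the state.
- ctrl.get_obs(): the state, without advancing time (a new reading comes with each control period).
- ctrl.snapshot(name): name is "scene" or "side" or "wrist"; returns a dict with "img" (400x640x3 uint8, red, green, blue), "K" (3x3 intrinsics, pixels), "k1" (the pictures are not rectified: a ray, as slopes to the right and down, at radius r is drawn at 1 + k1 r^2 times it, then the intrinsics apply), "pose" (4x4, takes a point from camera to world coordinates). Camera axes: x right, y down, z forward; pixel columns grow to the right and rows downward; lengths in m; the calibration is good to about 2 mm. A picture is of the moment at which its call begins. There is no depth.
- ctrl.close_job(): hands the job in; it is judged then, once.
The state is a dict: "clock": time; "joint_pos": joint angles; "qvel": joint speeds; "tau": joint torques, N m; "tool_pos": TCP position; "orientation": TCP orientation; "force": force on the tool from outside, world axes, zero at the start; "moment": the same for the moment, N m; "opening": finger opening in m; "gripper_force": force on a finger pad.
Only numpy, scipy, OpenCV 4.12 (cv2) and the standard library are available. Lean on these libraries where they do the work, as an engineer would, in place of code of your own. Each camera call takes 0.05 s, during which the arm holds its last target. There are 200 camera calls.

## Task

Get the steel instrument cassette ready for sealing: fold its hinged lid down until it is fully shut, then pick up the cranked locking rod and slide it, tip first from the cassette's right-hand end, through the right bushing, the lid's loop and the left bushing along the cassette's front, until the clip groove near the rod's tip stands well clear (about 5 to 15 mm) beyond the left bushing. Finish still holding the rod there in the gripper, lightly in line with the bushings and not forced against them, so that I can fit the retaining clip; leave the other things on the worktop where they are.

Things in the scene. Friction and masses are not known exactly. Their poses are not given: they have to be found in the camera images.
- case: Steel instrument cassette, open box 110 (x) x 160 (y) x 59 mm high, fixed. Origin: centre of its underside; x to its rear (hinge side, away from the robot), y to its left end, z up. Two bushings stand 18 mm out from its front wall, on one line parallel to y at x = -73, z = 44 mm, at y = -62 (right) and +62 mm (left). Box ends at y = +-80 mm, lid edges at 84: beyond them a rod can be gripped.
- lid (a joint): Hinge of the perforated steel lid, rad: 0 = fully shut (stop), 1.57 = upright, 1.9 = leaning back (stop). Stiff hinge (0.19 N m): the lid stays where it is left and must be pressed all the way down, 2 to 4 N at its free edge. Plate 116 mm from hinge to free edge, 164 mm wide, 5 mm thick; its top is 64 mm above the worktop when shut.
- lid_hinge (a point): Point on the lid's hinge line, at the middle of its width, in the middle of the plate's thickness: 58 mm behind the cassette's centre, 61.5 mm above its underside. The hinge line is parallel to the cassette's y.
- lid_loop (a point): Centre of the round loop (opening 20 mm, bar 5 mm) that hangs at the middle of the lid's free edge. With the lid shut it lies half way between the two bushings on their common line; the loop then reaches from 29 to 59 mm above the worktop.
- bushing_right (a point): Centre of the right bushing, on its axis. Brass, 20 mm long (10 mm each way along y), outside 23 mm, 30 mm over the flared ends; bore 16 mm, flared to 23 mm at both mouths. Axes as the cassette's: the bore runs along y.
- bushing_left (a point): Centre of the left bushing, on its axis; same size as the right one. Axes as the cassette's: the bore runs along y.
- rod: Cranked steel locking rod, 11 mm round, about 0.1 kg, lying loose. Origin on its axis, half way along the 235 mm straight part (5.5 mm above the worktop as it lies); x points along it to the rounded tip at x = +117.5 mm; at x = -117.5 mm a 40 mm crank turns off to -y; z up as it lies. Grip it at about x = -60 to -80 mm: with the rod home that is beyond the cassette's right end.
- rod_tip (a point): The rounded tip of the rod, on its axis.
- rod_groove (a point): The 2.4 mm wide clip groove, on the rod's axis, 9 mm back from the tip.
- bench_timer: Bystander: white bench timer 62 x 62 x 17 mm; origin under its centre.
- specimen_pot: Bystander: white specimen pot 62 mm across, 62 mm high; origin under its centre.
- stain_bottle: Bystander: brown stain bottle 36 mm across, 85 mm high; origin under its centre.
- tape_roll: Bystander: roll of white tape 62 mm across, 19 mm high; origin under its centre.
- marker: Bystander: marker pen 136 mm long, 13 mm high; origin under its centre.
- syringe: Bystander: syringe 110 mm long, 25 mm wide; origin under its centre.

How it is judged:
By the outcome, as a careful person would: the job done as asked, in the order asked, and still so for the second after the job is handed in, while the arm keeps its last pose, push and grip.
It also fails if it takes over 64 s, if anything falls off the work surface, if the arm or the gripper's body presses on something with over 40 N, if the wrist force passes 120 N, or if a joint passes its speed limit or range.

## Working session

There is one attempt and no reset: what is moved stays moved. The work goes in short steps, Python scripts to look and compute and a tool call to move; the robot and the scene stay as the last step left them, time stands still between calls to the robot, and variables do not carry over. Pictures are saved under pics/ and viewed, at most 10 in all, crops included, and the job is handed in when it is done.

Besides the shell and the picture viewer there is one more tool, called as name([rows], argument=value, ...), one row to a line, values as JSON. send_rows: Moves the arm, as the interface text tells. Its arguments: {"type":"object","properties":{"plan":{"type":"array","items":{"type":"array","items":{"type":"array","items":{"type":"number"}}}},"fingers":{"type":"number"}},"required":["plan"]}

```bash
mkdir -p pics
cat > h.py <<'E'
import numpy as np, cv2, pickle
from scipy.spatial.transform import Rotation as R
from plant import ctrl
def snap(n,tag):
    s=ctrl.snapshot(n); cv2.imwrite(f'pics/{tag}.png',s['img'][:,:,::-1]); pickle.dump(s,open(f'pics/{tag}.pkl','wb')); return s
def load(tag): return pickle.load(open(f'pics/{tag}.pkl','rb'))
def ray(s,u,v):
    K=s['K'];d=np.array([(u-K[0,2])/K[0,0],(v-K[1,2])/K[1,1]]);p=d.copy()
    for _ in range(30): p=d/(1+s['k1']*(p@p))
    T=np.array(s['pose']);return T[:3,3],T[:3,:3]@np.array([p[0],p[1],1])
def onz(s,u,v,z):
    o,d=ray(s,u,v);return o+d*(z-o[2])/d[2]
def tri(*a):
    A=0;b=0
    for s,u,v in a:
        o,d=ray(s,u,v);d=d/np.linalg.norm(d);P=np.eye(3)-np.outer(d,d);A=A+P;b=b+P@o
    return np.linalg.solve(A,b)
def proj(s,X):
    T=np.array(s['pose']);c=T[:3,:3].T@(np.array(X)-T[:3,3]);p=c[:2]/c[2];p=p*(1+s['k1']*(p@p));return s['K'][0,0]*p[0]+s['K'][0,2],s['K'][1,1]*p[1]+s['K'][1,2]
def move(pos,rpy):
    "shift cm, rotvec deg in tool axes from the current measured pose"
    o=ctrl.get_obs();r0=R.from_euler('xyz',o['orientation'],degrees=True)
    return r0.inv().apply(np.array(pos)-o['tool_pos'])*100,(r0.inv()*R.from_euler('xyz',rpy,degrees=True)).as_rotvec(degrees=True)
E
python3 - <<'E'
from h import *
np.set_printoptions(precision=4,suppress=True)
print(ctrl.get_obs())
for n in('scene','side','wrist'):
    s=snap(n,n+'0');print(n,s['K'],s['k1'],s['pose'])
a=[cv2.imread(f'pics/{n}0.png') for n in('scene','side')]
E
```

```text
{'clock': 0.0, 'joint_pos': array([-58.8366,  20.5923,   0.6338,  -0.0202, -70.1356, -16.5059]), 'qvel': array([-0.0618,  0.0095, -0.0941, -0.001 ,  0.0877,  0.007 ]), 'tau': array([  0.0029, -58.272 ,  29.3063,   6.9976,   0.0067,  -0.0002]), 'tool_pos': array([ 0.1706, -0.6526,  0.2256]), 'orientation': array([ 179.9043,   -0.0086, -165.3493]), 'force': array([-0.1382,  0.037 ,  0.737 ]), 'moment': array([-0.0242, -0.0153, -0.0259]), 'gripper_force': 0.0, 'opening': 0.0879192666384911}
scene [[378.0087   0.     317.694 ]
 [  0.     378.0087 198.6995]
 [  0.       0.       1.    ]] -0.036899580433437634 [[-0.764  -0.4833  0.4275 -0.0274]
 [-0.6451  0.5854 -0.4911  0.5793]
 [-0.0129 -0.6509 -0.759   1.1202]
 [ 0.      0.      0.      1.    ]]
side [[371.3746   0.     319.4021]
 [  0.     371.3746 195.0654]
 [  0.       0.       1.    ]] -0.08970337255427609 [[ 0.8874 -0.1531  0.4348  0.0408]
 [-0.4609 -0.2924  0.8379 -1.0295]
 [-0.0011 -0.944  -0.3301  0.4514]
 [ 0.      0.      0.      1.    ]]
wrist [[275.9007   0.     320.5292]
 [  0.     275.9007 199.2811]
 [  0.       0.       1.    ]] 0.01135268219943992 [[-0.2526  0.9335  0.2546  0.1029]
 [ 0.9676  0.2437  0.0668 -0.6696]
 [ 0.0003  0.2632 -0.9647  0.3834]
 [ 0.      0.      0.      1.    ]]
```

View pics/scene0.png

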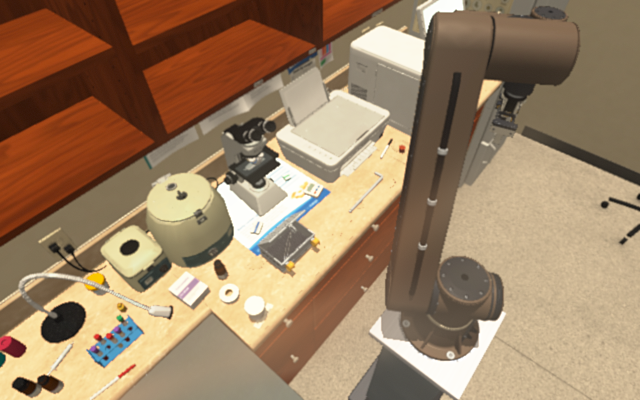

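View pics/side0.png

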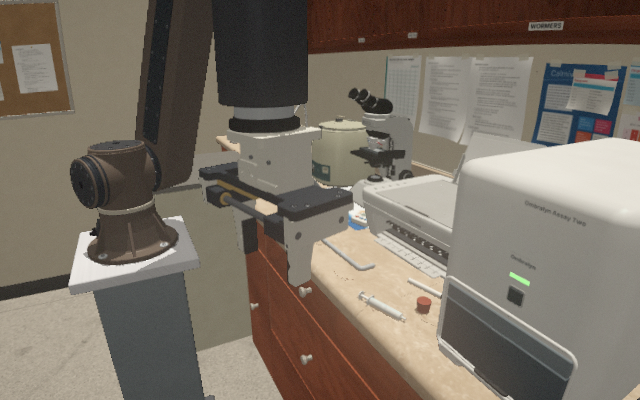

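Scene: the cassette is at about (288,240) with its bushings at (315,242) and (290,267). The rod runs from (350,211) to about (380,178), with the microscope close behind the cassette. Enlarging.

Run:
```python
from h import *
s=load('scene0');im=s['img'][:,:,::-1]
a=cv2.resize(im[205:280,250:350],(800,600),interpolation=cv2.INTER_CUBIC)[:,:]
b=cv2.resize(im[160:220,340:420],(800,600),interpolation=cv2.INTER_CUBIC)
b=cv2.resize(im[162:222,335:415],None,fx=5,fy=5,interpolation=cv2.INTER_CUBIC)
a=cv2.resize(im[210:280,250:330],None,fx=5,fy=5,interpolation=cv2.INTER_CUBIC)
c=load('side0')['img'][220:290,300:460,::-1]
c=cv2.resize(c,None,fx=5,fy=3.5*5/3.5,interpolation=cv2.INTER_CUBIC)[:250]
top=np.zeros((350,800,3),np.uint8);top[:350,:400]=a;top[:300,400:]=b
cv2.imwrite('pics/c1.png',np.vstack([top,c]))
```

```text
(no output)
```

View pics/c1.png

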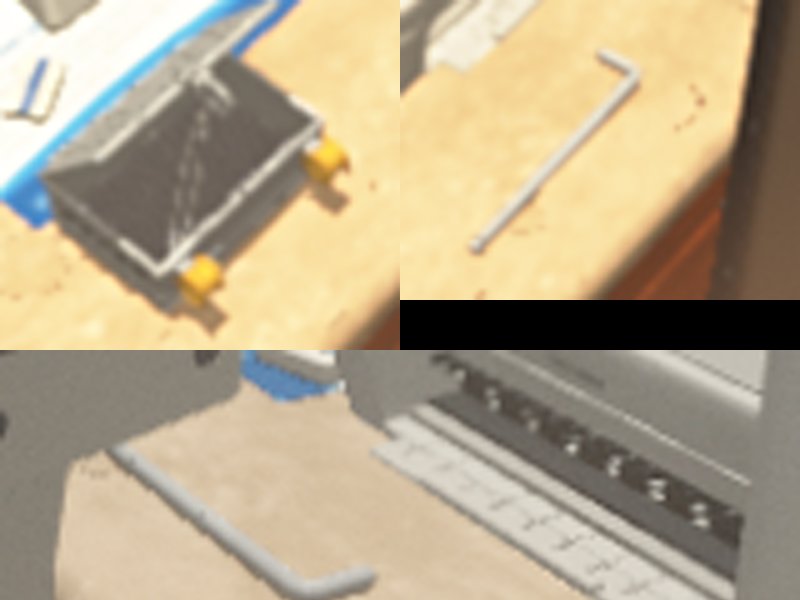

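Run:
```python
from h import *
np.set_printoptions(precision=4,suppress=True)
s=load('scene0')
r=onz(s,315.2,242,.044);l=onz(s,290,266,.044);print('bush',r,l,np.linalg.norm(r-l))
y=(l-r);y[2]=0;y/=np.linalg.norm(y);x=np.array([y[1],-y[0],0]);m=(r+l)/2;c=m+.073*x;c[2]=0
print('yaw',np.degrees(np.arctan2(x[1],x[0])),'c',c)
W=lambda a,b,z:c+a*x+b*y+[0,0,z]
f=lambda X:(np.array(proj(s,X))-[250,210])*5
for a in(-.055,.055):
  for b in(-.08,.08):print('rim',a,b,f(W(a,b,.059)))
for th in(0.6,.8,1,1.2,1.4,1.57,1.75,1.9):
  e=[f(W(.058-.116*np.cos(th),b,.0615+.116*np.sin(th))) for b in(-.082,0,.082)];print(th,*e)
t=onz(s,349.8,211.2,.0055);k=onz(s,382.2,178,.0055);e=onz(s,375.4,172.6,.0055);print('rod',t,k,e,np.linalg.norm(t-k))
```

```text
bush [0.4595 0.0374 0.044 ] [0.4617 0.1615 0.044 ] 0.12410674888537979
yaw -1.0605304058667402 c [0.5336 0.0981 0.    ]
rim -0.055 -0.08 [323.2794 116.9075]
rim -0.055 0.08 [159.0551 270.4727]
rim 0.055 -0.08 [207.5622  34.3311]
rim 0.055 0.08 [ 42.6573 177.1191]
0.6 [303.8463  41.5626] [218.5912 118.3011] [127.7125 200.0813]
0.8 [286.2921  13.4457] [199.9727  89.7168] [107.9283 171.0392]
1 [265.1453 -14.2573] [177.9203  61.3035] [ 84.9008 141.8906]
1.2 [241.4286 -40.17  ] [153.5098  34.4806] [ 59.7632 114.0996]
1.4 [216.3209 -63.016 ] [127.9619  10.5788] [33.7809 89.0557]
1.57 [194.8149 -79.2099] [106.3016  -6.5822] [12.0015 70.8359]
1.75 [172.7616 -92.5193] [ 84.3121 -20.9423] [-9.8584 55.3149]
1.9 [ 155.5319 -100.3007] [ 67.311  -29.5912] [-26.5566  45.6997]
rod [ 0.4668 -0.1716  0.0055] [ 0.4695 -0.3938  0.0055] [ 0.5083 -0.4017  0.0055] 0.2222722508647896
```

Run:
```python
from h import *
np.set_printoptions(precision=3,suppress=True)
print(move([.42,-.28,.26],[180,0,180]))
```

```text
(array([-33.548,  29.756,  -3.382]), array([ 0.069, -0.016, 14.653]))
```

Careful with the scale: shifts go in shares of 0.8 m and turns go in shares of 360 degrees. That gives: -28 cm / 80 = -0.35, -26.5 cm / 80 = -0.3313, 14.6 degrees / 360 = 0.0406.

send_rows([
  [[-0.05,0.045,-0.0063,0,0,0.0056],[-0.1,0.0888,-0.0125,0,0,0.0111],[-0.15,0.1338,-0.0175,0,0,0.0167],[-0.2,0.1775,-0.0225,0,0,0.0222],[-0.25,0.2225,-0.0263,0,0,0.0278],[-0.2938,0.26,-0.03,0,0,0.0333],[-0.3313,0.2938,-0.0338,0,0,0.0389],[-0.35,0.31,-0.0375,0,0,0.0406]],
], fingers=0)

```text
clock: 0.82
tool_pos: [0.356, -0.3749, 0.2529]
orientation: [180.0, -0.0, 179.9]
force: [2.0, 0.3, 0.6]
opening: 0.04
gripper_force: 0.0
```

Run:
```python
from h import *
np.set_printoptions(precision=3,suppress=True)
o=ctrl.get_obs();print(o['clock'],o['tool_pos'],o['orientation'],o['joint_pos'])
snap('wrist','w1');s=snap('side','s1')
a=cv2.imread('pics/w1.png');cv2.imwrite('pics/c2.png',np.vstack([cv2.resize(a,(480,300)),cv2.resize(cv2.imread('pics/s1.png'),(480,300))]))
print(move([.53,.098,.19],[180,0,180]))
```

```text
0.8167 [ 0.356 -0.375  0.253] [179.988  -0.003 179.927] [-24.716   4.575 -16.612  -0.01  -68.821 -65.353]
(array([-17.422,  47.013,   6.4  ]), array([-0.017,  0.122,  0.344]))
```

View pics/c2.png

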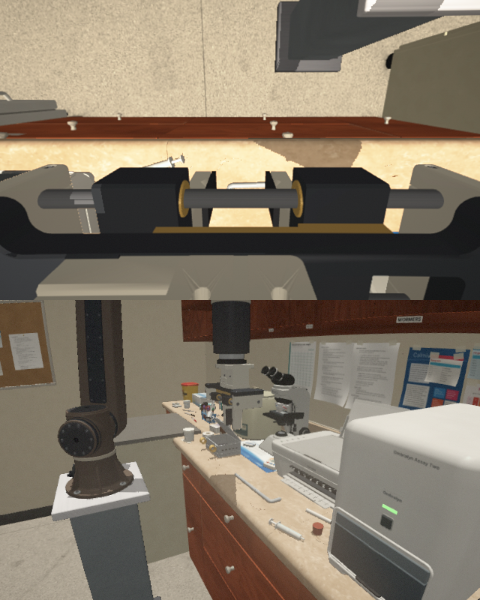

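Wrist looks back toward the bench's front edge, so it is of little use in this yaw. Side view: cassette near (296,191), rod from about (317,232) to (373,267). I'll crop that while travelling.

Run:
```python
from h import *
im=load('s1')['img'][:,:,::-1]
a=cv2.resize(im[160:220,250:350],None,fx=8,fy=5,interpolation=cv2.INTER_CUBIC)[:,:800]
b=cv2.resize(im[222:277,300:400],None,fx=8,fy=5,interpolation=cv2.INTER_CUBIC)
cv2.imwrite('pics/c3.png',np.vstack([a,b]))
```

```text
(no output)
```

View pics/c3.png

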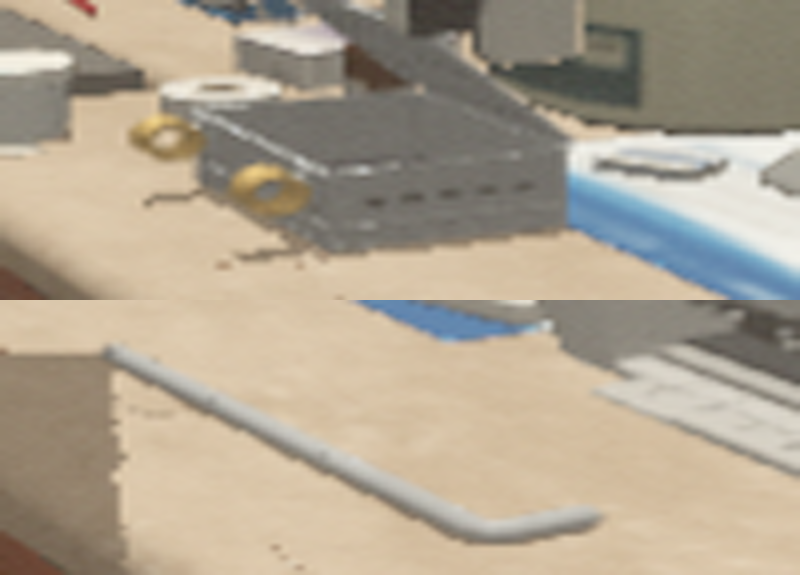

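Scaled: 26 cm / 80 = 0.325, 25 cm / 80 = 0.3125.

send_rows([
  [[-0.0125,0.05,0.0063,0,0,0],[-0.0313,0.1,0.0125,0,0,0],[-0.05,0.15,0.0188,0,0,0],[-0.0688,0.1938,0.025,0,0,0],[-0.0875,0.2375,0.0313,0,0,0],[-0.1063,0.2813,0.0375,0,0,0],[-0.1188,0.3125,0.0375,0,0,0],[-0.125,0.325,0.0375,0,0,0]],
])

```text
clock: 1.58
tool_pos: [0.456, -0.1143, 0.2226]
orientation: [180.0, -0.0, -179.8]
force: [0.3, -0.0, 0.8]
opening: 0.0003
gripper_force: 0.0
```

Run:
```python
from h import *
np.set_printoptions(precision=4,suppress=True)
s=load('scene0');d=load('s1')
print('near mouths side z=.044', onz(d,283.75,198,.044),onz(d,270.75,187.4,.044))
print('tip',onz(d,313.25,231.6,.0055),tri((s,349.8,211.2),(d,313.25,231.6)))
print('bend',onz(d,360,268,.0055),tri((s,382.2,178),(d,360,268)))
print('end',onz(d,375,265.4,.0055))
print(move([.53,.098,.19],[180,0,180]))
```

```text
near mouths side z=.044 [0.4613 0.0328 0.044 ] [0.4627 0.1575 0.044 ]
tip [ 0.4677 -0.1685  0.0055] [ 0.4664 -0.1709  0.0066]
bend [ 0.4743 -0.3996  0.0055] [ 0.4732 -0.3976  0.0031]
end [ 0.5122 -0.4062  0.0055]
(array([-7.4686, 21.2094,  3.2577]), array([ 0.011 , -0.0152,  0.1895]))
```

Scaled: 21.2 cm / 80 = 0.265, 21 cm / 80 = 0.2625.

send_rows([
  [[-0.015,0.0475,0.0038,0,0,0],[-0.0325,0.095,0.01,0,0,0],[-0.05,0.1425,0.0188,0,0,0],[-0.0688,0.1875,0.025,0,0,0],[-0.0838,0.225,0.03,0,0,0],[-0.0913,0.25,0.0363,0,0,0],[-0.0938,0.2625,0.04,0,0,0],[-0.0938,0.265,0.0413,0,0,0]],
])

```text
clock: 2.25
tool_pos: [0.5302, 0.0962, 0.1888]
orientation: [-180.0, -0.1, -179.9]
force: [0.1, -0.6, 0.9]
opening: 0.0004
gripper_force: 0.0
```

Run:
```python
from h import *
o=ctrl.get_obs();print(o['tool_pos'],o['orientation'])
snap('side','s2');im=snap('scene','sc2')['img'][:,:,::-1]
a=cv2.resize(load('s2')['img'][90:240,230:380,::-1],None,fx=4,fy=4,interpolation=cv2.INTER_CUBIC)[:,:400]
b=cv2.resize(im[150:300,230:330],None,fx=4,fy=4,interpolation=cv2.INTER_CUBIC)
cv2.imwrite('pics/c4.png',np.hstack([a,b]))
```

```text
[0.53022959 0.09617135 0.18877466] [-1.79956105e+02 -8.85476804e-02 -1.79874314e+02]
```

View pics/c4.png

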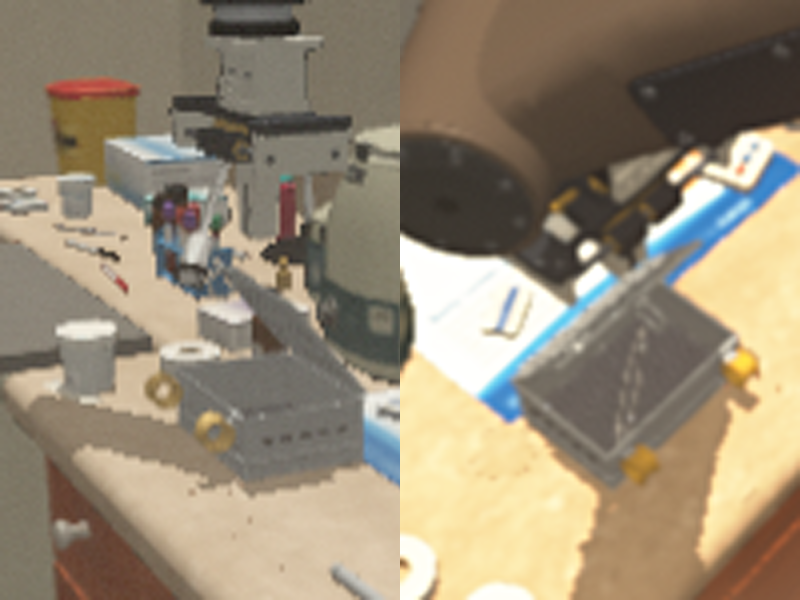

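Fingers stand above the lid's inclined plate, with the free edge in front of and below the gripper. I press straight down.

Scaled: 9.2 cm / 80 = 0.115, 8.2 cm / 80 = 0.1025.

send_rows([
  [[0,0,0.0188,0,0,0],[0,0,0.0375,0,0,0],[0,0,0.0525,0,0,0],[0,0,0.065,0,0,0],[0,0,0.0775,0,0,0],[0,0,0.09,0,0,0],[0,0,0.1025,0,0,0],[0,0,0.115,0,0,0]],
])

```text
clock: 3.02
tool_pos: [0.5302, 0.0951, 0.0972]
orientation: [180.0, 0.0, -180.0]
force: [-0.6, 0.5, 1.1]
opening: 0.0001
gripper_force: 0.6
```

Scaled: 3.2 cm / 80 = 0.04, 3.1 cm / 80 = 0.0388.

send_rows([
  [[0.005,0,0.01,0,0,0],[0.01,0,0.0188,0,0,0],[0.015,0,0.025,0,0,0],[0.02,0,0.03,0,0,0],[0.025,0,0.0338,0,0,0],[0.03,0,0.0363,0,0,0],[0.035,0,0.0388,0,0,0],[0.0375,0,0.04,0,0,0]],
])

```text
clock: 3.68
tool_pos: [0.4995, 0.0952, 0.0658]
orientation: [180.0, -0.0, -179.9]
force: [-0.0, -0.2, 0.2]
opening: 0.0004
gripper_force: 0.3
```

Run:
```python
from h import *
o=ctrl.get_obs();print(o['tool_pos'],o['force'])
snap('side','s3');im=snap('scene','sc3')['img'][:,:,::-1]
a=cv2.resize(load('s3')['img'][140:240,250:350,::-1],None,fx=4,fy=4,interpolation=cv2.INTER_CUBIC)[:,:400]
b=cv2.resize(im[190:290,230:330],None,fx=4,fy=4,interpolation=cv2.INTER_CUBIC)
cv2.imwrite('pics/c5.png',np.hstack([a,b]))
```

```text
[0.49945651 0.09524455 0.065838  ] [-0.03639292 -0.15961163  0.18297372]
```

View pics/c5.png

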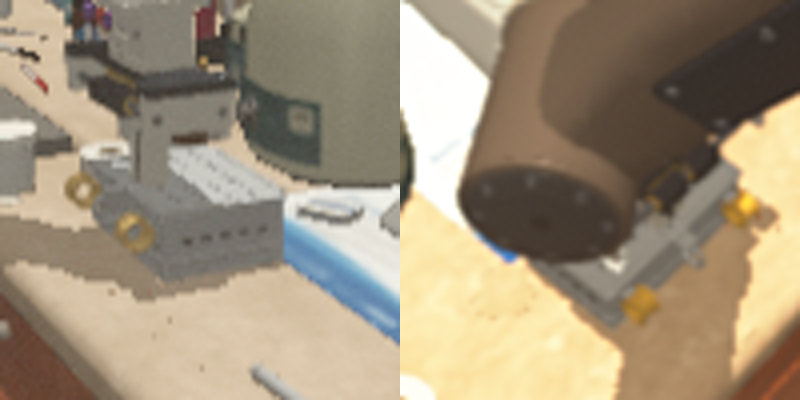

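The lid is down under the fingers, with the loop visible between the bushings. I press further until the stop shows in the force.

Scaled: 0.4 cm / 80 = 0.005, 0.3 cm / 80 = 0.0038.

send_rows([
  [[0,0,0.0013,0,0,0],[0,0,0.0025,0,0,0],[0,0,0.0038,0,0,0],[0,0,0.005,0,0,0],[0,0,0.005,0,0,0]],
])

```text
clock: 4.2
tool_pos: [0.5004, 0.0953, 0.064]
orientation: [-180.0, 0.0, -179.9]
force: [-10.9, -0.2, 25.8]
opening: 0.0006
gripper_force: 12.9
```

Scaled: -20 cm / 80 = -0.25, -17.5 cm / 80 = -0.2188, -30 degrees / 360 = -0.0833.

send_rows([
  [[0,0,-0.025,0,0,0],[0,0,-0.0625,0,0,0],[0,-0.025,-0.1125,0,0,0],[0,-0.0688,-0.1438,0,0,-0.0111],[0.0063,-0.1188,-0.1563,0,0,-0.0278],[0.0125,-0.1688,-0.1563,0,0,-0.0472],[0.0188,-0.2188,-0.1563,0,0,-0.0667],[0.0188,-0.25,-0.1563,0,0,-0.0833]],
], fingers=0.5)

```text
clock: 4.87
tool_pos: [0.4848, -0.1038, 0.1875]
orientation: [-180.0, 0.1, -150.5]
force: [0.6, -0.5, -0.3]
opening: 0.0429
gripper_force: 0.0
```

Run:
```python
from h import *
np.set_printoptions(precision=3,suppress=True)
print(ctrl.get_obs()['force'],ctrl.get_obs()['tool_pos']);print(move([.4715,-.357,.12],[180,0,-88.4]))
```

```text
[ 0.575 -0.463 -0.348] [ 0.485 -0.104  0.187]
(array([ 13.647, -21.367,   6.738]), array([ -0.051,   0.056, -62.063]))
```

Scaled: -21.4 cm / 80 = -0.2675, -20.8 cm / 80 = -0.26, -56 degrees / 360 = -0.1556.

send_rows([
  [[0.025,-0.0375,0.0063,0,0,-0.0194],[0.05,-0.0775,0.0125,0,0,-0.0389],[0.075,-0.1175,0.025,0,0,-0.0583],[0.1,-0.1575,0.0375,0,0,-0.0778],[0.125,-0.1963,0.05,0,0,-0.0972],[0.15,-0.2338,0.0625,0,0,-0.1167],[0.1663,-0.26,0.0775,0,0,-0.1361],[0.17,-0.2675,0.0838,0,0,-0.1556]],
])

```text
clock: 5.53
tool_pos: [0.4699, -0.3589, 0.1175]
orientation: [179.9, 0.0, -98.1]
force: [0.6, 1.2, 1.1]
opening: 0.0436
gripper_force: 0.0
```

Scaled: -6 degrees / 360 = -0.0167.

send_rows([
  [[0,0,0,0,0,-0.0139],[0,0,0,0,0,-0.0167],[0,0,0,0,0,-0.0167]],
])

```text
clock: 5.78
tool_pos: [0.4712, -0.3554, 0.1196]
orientation: [180.0, 0.0, -92.4]
force: [0.2, 0.4, 0.8]
opening: 0.0442
gripper_force: 0.0
```

Run:
```python
from h import *
np.set_printoptions(precision=3,suppress=True)
o=ctrl.get_obs();print(o['tool_pos'],o['orientation'])
snap('wrist','w4');snap('scene','sc4');snap('side','s4')
a=cv2.imread('pics/w4.png')
b=cv2.resize(cv2.imread('pics/sc4.png')[200:280,240:340],None,fx=2,fy=2)
a[:160,:200]=b
cv2.imwrite('pics/c6.png',a)
```

```text
[ 0.471 -0.355  0.12 ] [179.972   0.009 -92.396]
```

View pics/c6.png

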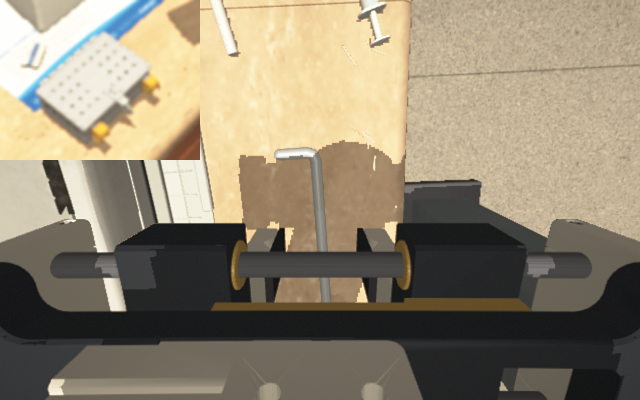

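The lid is flat and shut (inset). Wrist view: crank end (278,155), bend about (316,154), rod axis passing (320,215) and (325,298) between the open fingers.

Run:
```python
from h import *
np.set_printoptions(precision=4,suppress=True)
s=load('w4');im=s['img'].astype(float).mean(2)
for v in(175,190,205,220,235,290): print(v,im[v,306:340].astype(int))
for p in((278,155),(316,154),(318,185),(320,215),(325,298)):print(p,onz(s,*p,.0055))
```

```text
175 [130 131 131 132 131 111 109 118 124 132 150 150 135 125 122 118 114 125
 124 122 120 120 119 119 119 120 122 122 123 126 127 129 131 132]
190 [127 128 129 132 137 133 119 109 116 123 132 146 147 134 124 123 118 112
 124 127 128 129 133 134 134 134 134 134 135 134 134 136 137 138]
205 [128 130 130 131 133 133 129 111 106 116 123 129 141 146 134 124 123 117
 115 126 131 130 129 130 130 131 132 132 131 132 131 131 132 133]
220 [123 121 120 121 122 123 126 128 129 105 113 127 136 145 148 139 136 130
 121 112 132 136 138 140 141 141 140 139 137 137 133 133 133 134]
235 [135 132 130 131 132 138 147 152 154 154 114 113 125 134 143 146 138 133
 130 121 114 135 137 139 140 140 138 138 135 134 134 134 135 135]
290 [123 122 124 125 126 126 127 126 129 130 131 131 130 133 111 110 120 128
 136 139 131 127 123 113 115 127 131 131 132 134 136 137 136 137]
(278, 155) [ 0.5118 -0.3978  0.0055]
(316, 154) [ 0.4746 -0.3972  0.0055]
(318, 185) [ 0.474  -0.3662  0.0055]
(320, 215) [ 0.4734 -0.3344  0.0055]
(325, 298) [ 0.4719 -0.2357  0.0055]
```

Scaled: 11.7 cm / 80 = 0.1463, 11.5 cm / 80 = 0.1438, -3.4 degrees / 360 = -0.0094.

send_rows([
  [[0,-0.0025,0.0375,0,0,-0.0094],[0,-0.0025,0.075,0,0,-0.0094],[0,-0.0025,0.1063,0,0,-0.0094],[0,-0.0025,0.125,0,0,-0.0094],[0,-0.0025,0.1375,0,0,-0.0094],[0,-0.0025,0.1438,0,0,-0.0094],[0,-0.0025,0.1463,0,0,-0.0094],[0,-0.0025,0.1463,0,0,-0.0094]],
])

```text
clock: 6.6
tool_pos: [0.474, -0.3552, 0.0034]
orientation: [-180.0, -0.0, -88.9]
force: [0.7, 0.4, -0.2]
opening: 0.0437
gripper_force: 0.0
```

send_rows([
  [[0,0,0,0,0,0],[0,0,0,0,0,0],[0,0,0,0,0,0],[0,0,0,0,0,0],[0,0,0,0,0,0],[0,0,0,0,0,0],[0,0,0,0,0,0],[0,0,0,0,0,0]],
], fingers=0)

```text
clock: 7.27
tool_pos: [0.4735, -0.3553, 0.0031]
orientation: [-180.0, -0.0, -88.9]
force: [-0.2, 0.9, 4.0]
opening: 0.0096
gripper_force: 30.0
```

Scaled: -11.5 cm / 80 = -0.1438, -10.5 cm / 80 = -0.1313, 1.9 degrees / 360 = 0.0053.

send_rows([
  [[0,0,-0.0075,0,0,0],[0,0,-0.02,0,0,0],[0,0,-0.0375,0,0,0.0014],[-0.025,0.0038,-0.0563,0,0,0.0028],[-0.0625,0.0088,-0.0688,0,0,0.0042],[-0.1,0.0138,-0.0725,0,0,0.0053],[-0.1313,0.0188,-0.0725,0,0,0.0053],[-0.1438,0.02,-0.0725,0,0,0.0053]],
])

```text
clock: 7.93
tool_pos: [0.4544, -0.2384, 0.062]
orientation: [-179.9, 0.0, -90.7]
force: [-0.9, 0.0, -2.4]
opening: 0.0103
gripper_force: 30.0
```

Scaled: -3.5 cm / 80 = -0.0438, -3 cm / 80 = -0.0375.

send_rows([
  [[-0.0125,0,0.0038,0,0,0],[-0.025,0,0.0088,0,0,0],[-0.0375,0,0.0138,0,0,0],[-0.0438,0,0.0188,0,0,0],[-0.0438,0,0.0238,0,0,0],[-0.0438,0,0.0238,0,0,0]],
])

```text
clock: 8.43
tool_pos: [0.4551, -0.2055, 0.0407]
orientation: [179.9, 0.0, -90.8]
force: [-0.4, -0.6, -1.4]
opening: 0.01
gripper_force: 30.0
```

Run:
```python
from h import *
np.set_printoptions(precision=4,suppress=True)
o=ctrl.get_obs();print(o['clock'],o['tool_pos'],o['orientation'],o['force'],o['moment'],o['opening'])
s=snap('scene','sc5');d=snap('side','s5')
print('exp tip', proj(s,[.460,-.02,.044]),proj(d,[.460,-.02,.044]))
a=cv2.resize(s['img'][205:280,270:370,::-1],None,fx=8,fy=4,interpolation=cv2.INTER_CUBIC)
b=cv2.resize(d['img'][175:250,255:355,::-1],None,fx=8,fy=4,interpolation=cv2.INTER_CUBIC)
cv2.imwrite('pics/c7.png',np.vstack([a,b]))
```

```text
8.4333 [ 0.4551 -0.2055  0.0407] [179.8891   0.0065 -90.7709] [-0.4298 -0.568  -1.3758] [-0.013   0.1286 -0.0054] 0.010003721644239506
exp tip (np.float64(325.73503104317473), np.float64(231.37911721651327)) (np.float64(289.7674208186707), np.float64(203.1090976462722))
```

View pics/c7.png

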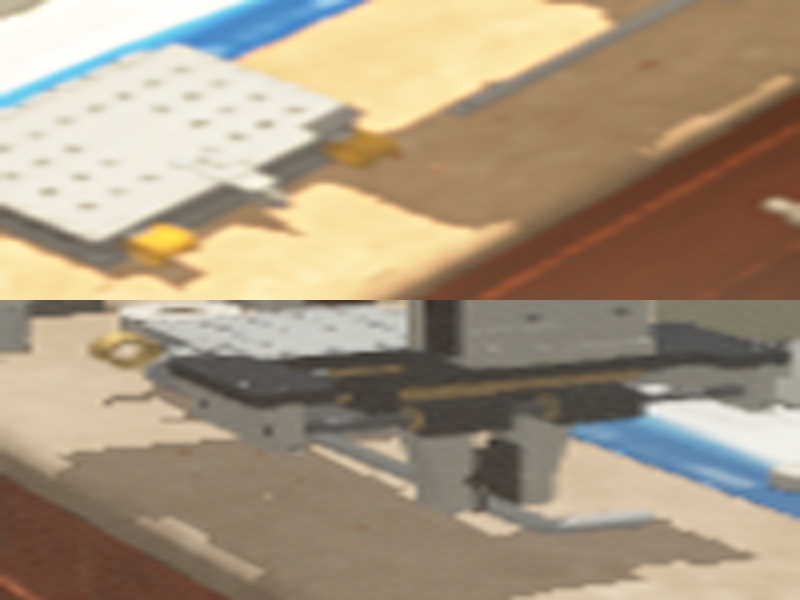

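Scene crop: the tip is at about pixel (327.3,232), a little short of and slightly below the bushing axis line; the right bushing is at (315,242). The side camera's view of the tip is hidden by the gripper. I'll measure the rod's line numerically in both views.

```bash
cat >> h.py <<'E'
def sat(s):
    im=s['img'].astype(np.float32);return im[:,:,0]-im[:,:,2]
def line_off(s,P0,P1,n=12,w=6,show=False):
    "offset (px) of grey-rod centroid across the projected model line"
    S=sat(s);out=[]
    for f in np.linspace(0,1,n):
        P=P0+(P1-P0)*f;p=np.array(proj(s,P));q=np.array(proj(s,P+(P1-P0)*.02));t=(q-p)/np.linalg.norm(q-p);nn=np.array([-t[1],t[0]])
        k=np.arange(-w,w+.01,.5);xy=(p+k[:,None]*nn).astype(np.float32)
        v=cv2.remap(S,xy[:,:1],xy[:,1:],cv2.INTER_LINEAR)[:,0]
        out.append(v)
    return k,np.array(out)
E
python3 - <<'E'
from h import *
np.set_printoptions(precision=1,suppress=True,linewidth=200)
s=load('sc5');d=load('s5')
dr=np.array([.014,1,0]);g=np.array([.4551,-.2055,.0431])
for nm,c,a,b in(('scene',s,.06,.20),('side',d,-.05,.10)):
    k,o=line_off(c,g+a*dr,g+b*dr,n=11);print(nm);print(k[::2])
    for i,v in enumerate(o):print(round(a+(b-a)*i/10,3),np.round(proj(c,g+(a+(b-a)*i/10)*dr),1),v[::2].astype(int))
s0=load('sc2');d0=load('s1')
for nm,c,(x0,x1,y0,y1) in(('scR',s0,(305,325,232,252)),('scL',s0,(280,300,256,276)),('siR',d0,(276,294,188,208)),('siL',d0,(264,278,178,196))):
    S=sat(c)[y0:y1,x0:x1];m=S>80;print(nm,m.sum(),np.argwhere(m).mean(0)[::-1]+[x0,y0],np.ptp(np.argwhere(m),0))
E
```

```text
scene
[-6. -5. -4. -3. -2. -1.  0.  1.  2.  3.  4.  5.  6.]
0.06 [348.4 210.5] [66 66 67 63 48 23 21 38 60 69 77 83 79]
0.074 [346.  212.8] [66 66 66 64 44 24 25 69 87 81 78 75 73]
0.088 [343.6 215.1] [66 65 66 63 45 22 30 71 89 87 85 81 77]
0.102 [341.2 217.5] [66 67 68 62 43 20 31 71 87 83 80 81 83]
0.116 [338.8 219.8] [66 66 66 61 40 22 32 78 84 80 79 81 83]
0.13 [336.3 222.2] [66 66 66 60 41 18 34 75 87 81 80 81 83]
0.144 [333.8 224.6] [66 66 66 61 38 20 34 78 83 79 79 81 80]
0.158 [331.3 227. ] [65 66 66 59 37 18 19 51 87 82 76 75 71]
0.172 [328.7 229.5] [69 69 67 58 36 19 25 61 87 79 78 79 80]
0.186 [326.2 232. ] [65 66 67 61 42 26 30 70 92 83 78 77 78]
0.2 [323.6 234.5] [66 66 66 66 66 66 69 83 88 81 79 79 80]
side
[-6. -5. -4. -3. -2. -1.  0.  1.  2.  3.  4.  5.  6.]
-0.05 [323.5 232. ] [37 37 38 37 32 21 10  9  8 13 20 38 44]
-0.035 [320.9 229.8] [37 40 43 44 26 11  9 14 32 44 45 45 47]
-0.02 [318.4 227.7] [42 48 47 45 31 11  9 11 24 25 18 18 19]
-0.005 [315.9 225.7] [38 45 47 43 24 13 10  9  9 15 15 14 15]
0.01 [313.5 223.7] [33 23 17 18 17 17 17 16 18 17 15 13 12]
0.025 [311.1 221.7] [33 23 18 17 19 19 18 18 17 15 15 13 14]
0.04 [308.8 219.8] [38 43 37 20 18 18 18 18 19 18 17 18 18]
0.055 [306.6 218. ] [37 38 44 44 28 11 14 17 18 18 17 18 17]
0.07 [304.4 216.1] [37 38 42 43 30  9  8 22 23 17 16 17 17]
0.085 [302.2 214.4] [37 39 46 42 22  8 10 26 45 46 34 22 16]
0.1 [300.1 212.6] [37 38 45 45 23 10 11 27 46 46 41 33 20]
scR 146 [317.6 243. ] [19 13]
scL 58 [290.  265.9] [8 8]
siR 11 [281.7 194.6] [3 4]
siL 10 [268.9 184.3] [3 4]
```

Run:
```python
from h import *
np.set_printoptions(precision=2,suppress=True,linewidth=200)
dr=np.array([.014,1,0]);g=np.array([.4551,-.2055,.0431])
for nm,tag,th,(x0,x1,y0,y1) in(('scR','sc0',110,(305,325,232,252)),('scL','sc0',110,(280,300,256,276)),('scR','sc5',110,(305,325,232,252)),('scL','sc5',110,(280,300,256,276)),('siR','s1',60,(274,294,188,208)),('siL','s1',60,(262,278,178,196)),('siL','s5',60,(262,278,178,196))):
    c=load({'sc0':'scene0'}.get(tag,tag));S=sat(c)[y0:y1,x0:x1];m=S>th
    a=np.argwhere(m)[:,::-1]+[x0,y0];cc=(a.min(0)+a.max(0))/2;me=a.mean(0)
    if nm=='siL' and tag=='s1':
        print((S[::1]).astype(int))
    out=[]
    for p in(cc,me):
        L=np.array([proj(c,g+t*dr) for t in np.linspace(.15,.4,251)]);i=np.argmin(np.linalg.norm(L-p,axis=1));t=L[i+1]-L[i-1] if 0<i<250 else L[1]-L[0];t/=np.linalg.norm(t)
        out.append((p,.15+i*.001+g[1],(p-L[i])@[-t[1],t[0]]))
    print(nm,tag,m.sum(),a.min(0),a.max(0),out)
```

```text
scR sc0 45 [312 237] [319 245] [(array([315.5, 241. ]), np.float64(0.0335), np.float64(0.8762456477792747)), (array([315.33, 240.98]), np.float64(0.0345), np.float64(1.007834446232989))]
scL sc0 53 [287 261] [294 270] [(array([290.5, 265.5]), np.float64(0.1585), np.float64(0.5515212354591098)), (array([290.08, 265.38]), np.float64(0.1595), np.float64(0.9341591803191239))]
scR sc5 23 [312 238] [318 245] [(array([315. , 241.5]), np.float64(0.036500000000000005), np.float64(0.8627323315066099)), (array([315.22, 241.04]), np.float64(0.0345), np.float64(1.040899841837201))]
scL sc5 54 [286 261] [294 270] [(array([290. , 265.5]), np.float64(0.1605), np.float64(0.8980583663890022)), (array([290.  , 265.37]), np.float64(0.1595), np.float64(0.9915042115300436))]
siR s1 40 [274 188] [287 202] [(array([280.5, 195. ]), np.float64(0.06150000000000003), np.float64(1.0626831038988653)), (array([282.18, 196.47]), np.float64(0.04550000000000001), np.float64(0.9950618945370839))]
[[18 27 39 43 41 44 47 46 21 21 16 21 26 24 25 24]
 [42 48 49 50 52 52 51 50 23 20 12 20 21 20 22 20]
 [52 52 50 52 52 52 5
[... 470 characters left out ...]
69 68 64 33 10  9]
 [48 49 49 50 51 54 61 61 66 69 73 69 53 18 10  9]
 [49 49 48 50 50 50 52 56 64 64 64 60 38 12 10 10]
 [48 48 49 50 49 51 50 53 53 52 53 52 34 12 10 10]
 [47 47 49 50 49 49 50 49 49 49 50 50 34 10  8  8]
 [49 47 48 47 48 47 48 49 49 48 50 51 33 10 10  8]
 [49 48 48 48 47 47 48 48 49 51 49 51 34 10 12 11]]
siL s1 41 [266 182] [274 191] [(array([270. , 186.5]), np.float64(0.1645), np.float64(0.9082166679426622)), (array([269.63, 186.78]), np.float64(0.1655), np.float64(0.45878654981277833))]
siL s5 39 [266 182] [274 191] [(array([270. , 186.5]), np.float64(0.1645), np.float64(0.9082166679426622)), (array([269.44, 186.59]), np.float64(0.1675), np.float64(0.4791026780132615))]
```

Run:
```python
from h import *
np.set_printoptions(precision=3,suppress=True)
dr=np.array([.014,1,0]);g=np.array([.4551,-.2055,.0431])
A=[]
def off(c,p,g):
    L=np.array([proj(c,g+t*dr) for t in np.linspace(.15,.45,3001)]);i=np.argmin(np.linalg.norm(L-p,axis=1));t=L[i+5]-L[i-5];t/=np.linalg.norm(t);return (p-L[i])@[-t[1],t[0]]
for tag,ps,rod in(('sc5',((315.35,241.1),(290.05,265.4)),-.68),('s5',((283.3,197.6),(270.2,186.9)),-.25)):
    c=load(tag)
    for p in ps:
        p=np.array(p);o=off(c,p,g);A.append([-(off(c,p,g+[.001,0,0])-o),-(off(c,p,g+[0,0,.001])-o),o-rod,])
A=np.array(A);print(A)
for i in(0,1):B=A[[i,2+i]];print('RL'[i],'dx,dz mm',np.linalg.solve(B[:,:2],B[:,2]))
print(move([.4551,-.2055,.0407],[180,0,-90.8]))
```

```text
[[0.266 0.122 1.588]
 [0.279 0.128 1.615]
 [0.219 0.216 1.096]
 [0.201 0.199 0.978]]
R dx,dz mm [ 6.791 -1.801]
L dx,dz mm [ 6.581 -1.73 ]
(array([-0.044,  0.039,  0.069]), array([ 0.06 , -0.004,  0.001]))
```

Scaled: -3.5 cm / 80 = -0.0438, -0.55 cm / 80 = -0.0069.

send_rows([
  [[0,-0.0038,0,0,0,0],[0,-0.0069,0,0,0,0],[-0.0125,-0.0069,0,0,0,0],[-0.025,-0.0069,0,0,0,0],[-0.035,-0.0069,0,0,0,0],[-0.0413,-0.0069,0,0,0,0],[-0.0438,-0.0069,0,0,0,0],[-0.0438,-0.0069,0,0,0,0]],
])

```text
clock: 9.2
tool_pos: [0.4617, -0.1699, 0.042]
orientation: [-180.0, 0.0, -90.7]
force: [0.5, 0.2, -1.2]
opening: 0.0098
gripper_force: 30.0
```

Run:
```python
from h import *
np.set_printoptions(precision=3,suppress=True)
o=ctrl.get_obs();t=o['tool_pos'];print(t,o['orientation'],o['force'],o['moment'])
s=snap('scene','sc6');d=snap('side','s6')
dr=np.array([.014,1,0]);g=t+[0,0,.0024]
for c,a,b in((s,.06,.18),(d,.06,.1)):
    k,v=line_off(c,g+a*dr,g+b*dr,n=9);w=np.clip(38-v,0,None);w[:,(k<-3)|(k>2.5)]=0;print((w*k).sum(1)/w.sum(1))
k,v=line_off(d,g+.08*dr,g+.16*dr,n=9);print(v[:,::2].astype(int))
```

```text
[ 0.462 -0.17   0.042] [-179.986    0.002  -90.71 ] [ 0.469  0.202 -1.237] [0.018 0.093 0.011]
[-0.239 -0.605 -0.67  -0.706 -0.813 -0.833 -0.974 -0.976 -0.83 ]
[ 0.281  0.144  0.096 -0.088 -0.071  0.247  0.385  0.212  0.096]
[[47 47 46 43 23  8  8 19 27 20 18 19 18]
 [48 48 47 42 23  9  8  8 10  8 10 15 17]
 [47 46 45 31 15  9  9  8  8  8  7 13 16]
 [43 40 26 18 11  8  9  9  9  9  8 13 16]
 [34 21 11  8  7  8  8  8  8  8  7  9 12]
 [31 12  8  8  8  8  7  9  8  8  9  9  9]
 [29 18 12  8  8  8  8  7  7  9  7  8  8]
 [20 15 12 16 11  8  8 11  9  6  6  7  7]
 [18 17 18 18 17 14 10  8  8  8  9  8  9]]
```

Scaled: -1.5 cm / 80 = -0.0188, -1 cm / 80 = -0.0125.

send_rows([
  [[-0.0063,0,0,0,0,0],[-0.0125,0,0,0,0,0],[-0.0188,0,0,0,0,0],[-0.0188,0,0,0,0,0]],
])

```text
clock: 9.63
tool_pos: [0.4618, -0.155, 0.0419]
orientation: [-180.0, 0.0, -90.8]
force: [-0.0, -0.3, -1.2]
opening: 0.01
gripper_force: 30.0
```

Scaled: -1.5 cm / 80 = -0.0188, -1 cm / 80 = -0.0125.

send_rows([
  [[-0.0063,0,0,0,0,0],[-0.0125,0,0,0,0,0],[-0.0188,0,0,0,0,0],[-0.0188,0,0,0,0,0]],
])

```text
clock: 9.97
tool_pos: [0.4621, -0.1399, 0.0419]
orientation: [-180.0, 0.0, -90.8]
force: [-0.0, -0.0, -1.4]
opening: 0.0099
gripper_force: 30.0
```

Scaled: -2.5 cm / 80 = -0.0313, -2 cm / 80 = -0.025.

send_rows([
  [[-0.0063,0,0,0,0,0],[-0.0125,0,0,0,0,0],[-0.0188,0,0,0,0,0],[-0.025,0,0,0,0,0],[-0.0313,0,0,0,0,0],[-0.0313,0,0,0,0,0]],
])

```text
clock: 10.47
tool_pos: [0.4625, -0.1148, 0.0419]
orientation: [-180.0, 0.0, -90.7]
force: [0.0, 0.4, -0.8]
opening: 0.0099
gripper_force: 30.0
```

Run:
```python
from h import *
np.set_printoptions(precision=3,suppress=True,linewidth=200)
o=ctrl.get_obs();t=o['tool_pos'];print(t,o['force'],o['moment'])
s=snap('scene','sc7');d=snap('side','s7')
for tag in('sc6','sc7'):
    c=load(tag);print(tag);print(sat(c)[232:250,304:324].astype(int))
for tag in('s6','s7'):
    c=load(tag);print(tag);print(sat(c)[178:196,264:290].astype(int))
```

```text
[ 0.462 -0.115  0.042] [ 0.026  0.387 -0.847] [-0.012  0.143  0.032]
sc6
[[ 17  20  29  30  21  17  17  16  14  23  49  79  86  83  82  79  82  88  87  59]
 [ 17  18  24  22  18  17  17  17  16  24  30  74  86  82  80  78  85  85  55  25]
 [ 18  18  17  18  17  17  17  17  23  25  47  87  84  81  83  86  84  50  23  18]
 [ 22  17  17  17  17  17  17  25  25  24  67  90  78  79  86  86  50  22  19  32]
 [ 22  18  18  17  17  17  25  26  18  26  74  93  79  84  83  48  21  22  35  54]
 [ 17  17  17  16  17  25  27  20  16  28  76 111 103  94  63  24  25  46  58  65]
 [ 18  17  17  17  24  27  19  16  16  30  78 114 120 109  72  43  50  62  67  68]
 [ 18  17  16  23  27  20  18  20  27  54  97 122 128 123 105  83  70  67  66  68]
 [ 18  17  19  28  20  19  33  46  66  93 116 124 128 127 114  94  73  65  65  66]
 [ 18  18  30  23  17  21  53  74  91 107 116 121 121 119 112  95  72  64  65  66]
 [ 19  29  24  19  16  23  57  90 104 109 110 114 114 108 102  90  70  65  65  66]
 [ 30  25  20  18  17  19  44  86 113 118 111 106 103  94  86  85  71  66  66  67]
 [ 23  19  18  17  17  16  24  
[... 4658 characters left out ...]
11  9  8  7  8  8  6 10  8  9 12 15 13 12 21 12 15]
 [51 50 59 61 60 37 17 18 17 14 12  9 13 11 10 13 13 13 10 12 11 10 11 31 13 13]
 [50 51 53 57 64 36 13 17 17 14 14 15 13 14 14 14 12 11 12 12  8  7 19 42 12 12]
 [49 51 51 53 58 38 11 15 17 19 16 16 13 15 13 17 17 15  9  9  8  8 13 30 13 10]
 [48 50 51 49 53 37 15 16 17 16 17 15 17 17 18 18 19 15  9  9  7 10  7  7  8 15]
 [48 49 50 50 49 40 15 18 17 17 15 16 17 19 17 19 20 18 39 20 23  9  9  8  6  8]
 [49 48 50 50 49 46 22 17 17 17 18 16 20 19 16 19 17 19 59 47 34  8  9  9  9  9]
 [48 48 47 48 47 47 41 22 17 17 17 18 19 15 18 18 17 16 35 45 22  7  9  7 11 10]
 [49 47 48 47 47 48 49 41 30 17 18 17 16 13 15 20 20 17  9 12 11  8  9 13 12 11]]
```

Rod enters the yellow right bushing and reappears beyond it, and the lateral force is nil. Onward through the loop.

Scaled: -2 cm / 80 = -0.025, -1.5 cm / 80 = -0.0188.

send_rows([
  [[-0.0063,0,0,0,0,0],[-0.0125,0,0,0,0,0],[-0.0188,0,0,0,0,0],[-0.025,0,0,0,0,0],[-0.025,0,0,0,0,0]],
])

```text
clock: 10.98
tool_pos: [0.4628, -0.0949, 0.0419]
orientation: [-180.0, 0.0, -90.7]
force: [0.9, 0.2, -1.6]
opening: 0.01
gripper_force: 30.0
```

Scaled: -2 cm / 80 = -0.025, -1.5 cm / 80 = -0.0188.

send_rows([
  [[-0.0063,0,0,0,0,0],[-0.0125,0,0,0,0,0],[-0.0188,0,0,0,0,0],[-0.025,0,0,0,0,0],[-0.025,0,0,0,0,0]],
])

```text
clock: 11.4
tool_pos: [0.4631, -0.0749, 0.0419]
orientation: [-180.0, 0.0, -90.7]
force: [0.1, -0.1, -1.0]
opening: 0.0102
gripper_force: 30.0
```

Scaled: -3 cm / 80 = -0.0375, -2.5 cm / 80 = -0.0313.

send_rows([
  [[-0.0063,0,0,0,0,0],[-0.0125,0,0,0,0,0],[-0.0188,0,0,0,0,0],[-0.025,0,0,0,0,0],[-0.0313,0,0,0,0,0],[-0.0375,0,0,0,0,0],[-0.0375,0,0,0,0,0]],
])

```text
clock: 11.98
tool_pos: [0.4635, -0.0448, 0.0419]
orientation: [-180.0, 0.0, -90.7]
force: [0.3, -0.9, -1.1]
opening: 0.0097
gripper_force: 30.0
```

send_rows([
  [[-0.0063,0,0,0,0,0],[-0.0125,0,0,0,0,0],[-0.0188,0,0,0,0,0],[-0.025,0,0,0,0,0],[-0.025,0,0,0,0,0]],
])

```text
clock: 12.4
tool_pos: [0.4638, -0.0249, 0.0419]
orientation: [-180.0, 0.0, -90.8]
force: [-0.1, 1.2, -1.4]
opening: 0.0101
gripper_force: 30.0
```

Scaled: -2 cm / 80 = -0.025, -1.5 cm / 80 = -0.0188.

send_rows([
  [[-0.0063,0,0,0,0,0],[-0.0125,0,0,0,0,0],[-0.0188,0,0,0,0,0],[-0.025,0,0,0,0,0],[-0.025,0,0,0,0,0]],
])

```text
clock: 12.82
tool_pos: [0.464, -0.0049, 0.0419]
orientation: [-180.0, 0.0, -90.7]
force: [0.6, 0.1, -1.8]
opening: 0.0099
gripper_force: 30.0
```

Run:
```python
from h import *
np.set_printoptions(precision=3,suppress=True,linewidth=200)
o=ctrl.get_obs();print(o['tool_pos'],o['force'],o['moment'])
s=snap('scene','sc8');d=snap('side','s8')
a=cv2.resize(s['img'][225:287,262:330,::-1],None,fx=10,fy=9.6,interpolation=cv2.INTER_CUBIC)[:600]
cv2.imwrite('pics/c8.png',a)
```

```text
[ 0.464 -0.005  0.042] [ 0.567  0.057 -1.775] [-0.007  0.11  -0.002]
```

View pics/c8.png

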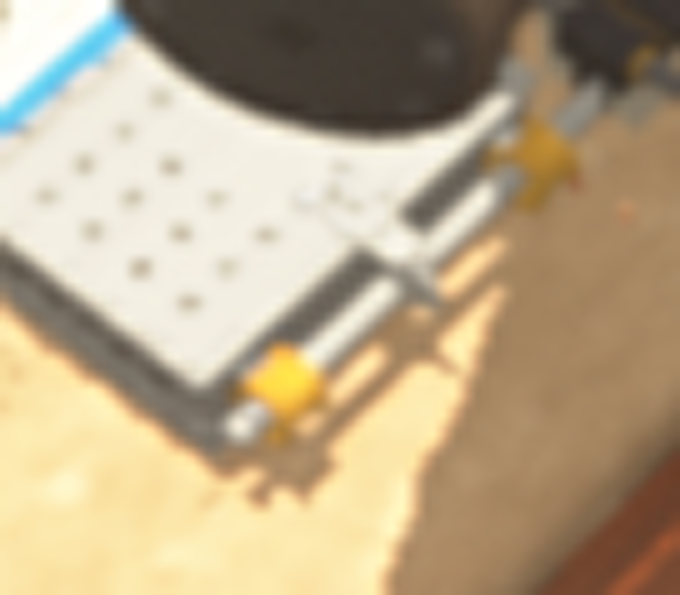

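The rod passes through the right bushing, the loop and the left bushing; the tip is at crop (230,436), which is pixel (285,270). Now I measure the protrusion numerically, then probe the sideways play to centre it.

Run:
```python
from h import *
np.set_printoptions(precision=1,suppress=True,linewidth=220)
c=load('sc8')
# axial profile: points along bushing axis line in scene, sat and grey
base=np.array([.4622,.1600,.044]);dr=np.array([.014,1,0])
print('L bush proj',np.array(proj(c,base)),'tip+29',np.array(proj(c,base+.029*dr)))
S=sat(c);G=c['img'].astype(np.float32).mean(2)
k=np.arange(-16,46,2)
for sh in(-.5,0,.5,1):
    xy=np.array([proj(c,base+q*.001*dr) for q in k],np.float32)+np.float32([sh*-.69,sh*-.72])
    print(sh);print(np.vstack([k,cv2.remap(S,xy[:,:1],xy[:,1:],1)[:,0],cv2.remap(G,xy[:,:1],xy[:,1:],1)[:,0]]).astype(int))
```

```text
L bush proj [290.2 265.6] tip+29 [284.  271.6]
-0.5
[[-16 -14 -12 -10  -8  -6  -4  -2   0   2   4   6   8  10  12  14  16  18  20  22  24  26  28  30  32  34  36  38  40  42  44]
 [ 61  94 131 161 173 180 179 178 179 177 165 139  99  58  38  34  31  30  29  34  42  50  55  59  62  72  86  95  93  87  83]
 [175 178 183 178 177 177 176 175 172 169 164 160 157 157 155 158 163 169 171 160 139 131 126 126 129 138 162 192 212 216 216]]
0
[[-16 -14 -12 -10  -8  -6  -4  -2   0   2   4   6   8  10  12  14  16  18  20  22  24  26  28  30  32  34  36  38  40  42  44]
 [ 56  87 124 153 175 178 179 179 180 180 165 139  91  49  28  25  23  26  25  27  35  40  46  50  55  66  86  96  91  85  83]
 [199 200 195 188 184 182 182 180 177 175 170 167 169 171 175 178 185 194 193 174 154 131 124 124 127 138 163 192 211 217 218]]
0.5
[[-16 -14 -12 -10  -8  -6  -4  -2   0   2   4   6   8  10  12  14  16  18  20  22  24  26  28  30  32  34  36  38  40  42  44]
 [ 43  79 119 151 169 177 179 179 179 179 173 136  85  47  28  21  23  25  26  25  27  32  36  39  44  62  83  96  90  84  82]
 [221 214 202 194 188 186 184 182 180 178 175 173 179 184 190 194 201 220 207 188 159 134 120 120 122 138 162 192 211 219 218]]
1
[[-16 -14 -12 -10  -8  -6  -4  -2   0   2   4   6   8  10  12  14  16  18  20  22  24  26  28  30  32  34  36  38  40  42  44]
 [ 42  71 112 148 170 177 179 179 179 179 168 141  92  47  25  24  25  26  27  25  23  25  28  27  39  57  79  92  91  85  82]
 [227 221 209 196 188 186 185 183 182 180 176 175 180 195 202 200 208 214 220 192 157 130 119 114 121 134 160 191 215 218 219]]
```

Scaled: -0.2 cm / 80 = -0.0025, -0.1 cm / 80 = -0.0013.

send_rows([
  [[0,-0.0013,0,0,0,0],[0,-0.0025,0,0,0,0],[0,-0.0025,0,0,0,0],[0,-0.0025,0,0,0,0]],
])

```text
clock: 13.25
tool_pos: [0.465, -0.006, 0.0416]
orientation: [179.9, -0.0, -90.8]
force: [-4.1, 1.5, -0.3]
opening: 0.0099
gripper_force: 30.1
```

Scaled: 0.4 cm / 80 = 0.005, 0.3 cm / 80 = 0.0038.

send_rows([
  [[0,0.0025,0,0,0,0],[0,0.0038,0,0,0,0],[0,0.005,0,0,0,0],[0,0.005,0,0,0,0],[0,0.005,0,0,0,0]],
])

```text
clock: 13.67
tool_pos: [0.4622, -0.0056, 0.0421]
orientation: [-180.0, 0.0, -90.8]
force: [0.1, 0.1, -1.1]
opening: 0.0095
gripper_force: 30.0
```

Scaled: 0.2 cm / 80 = 0.0025, 0.1 cm / 80 = 0.0013.

send_rows([
  [[0,0.0013,0,0,0,0],[0,0.0025,0,0,0,0],[0,0.0025,0,0,0,0],[0,0.0025,0,0,0,0]],
])

```text
clock: 14.0
tool_pos: [0.4599, -0.0056, 0.0419]
orientation: [-180.0, 0.0, -90.8]
force: [-0.4, -0.4, -1.5]
opening: 0.0097
gripper_force: 30.0
```

Scaled: 0.2 cm / 80 = 0.0025, 0.1 cm / 80 = 0.0013.

send_rows([
  [[0,0.0013,0,0,0,0],[0,0.0025,0,0,0,0],[0,0.0025,0,0,0,0],[0,0.0025,0,0,0,0]],
])

```text
clock: 14.33
tool_pos: [0.4583, -0.0055, 0.0421]
orientation: [-180.0, 0.0, -90.8]
force: [1.6, -1.1, -1.1]
opening: 0.0097
gripper_force: 30.0
```

Scaled: -0.35 cm / 80 = -0.0044, -0.2 cm / 80 = -0.0025.

send_rows([
  [[0,-0.0044,0,0,0,0],[0,-0.0044,-0.0013,0,0,0],[0,-0.0044,-0.0025,0,0,0],[0,-0.0044,-0.0025,0,0,0],[0,-0.0044,-0.0025,0,0,0]],
])

```text
clock: 14.75
tool_pos: [0.4612, -0.0057, 0.0438]
orientation: [180.0, -0.0, -90.8]
force: [0.1, 0.2, -1.3]
opening: 0.0099
gripper_force: 30.0
```

Scaled: -0.15 cm / 80 = -0.0019, -0.1 cm / 80 = -0.0013.

send_rows([
  [[0,0,-0.0013,0,0,0],[0,0,-0.0019,0,0,0],[0,0,-0.0019,0,0,0],[0,0,-0.0019,0,0,0]],
])

```text
clock: 15.08
tool_pos: [0.4611, -0.0057, 0.0453]
orientation: [180.0, -0.0, -90.8]
force: [-0.7, -0.1, -2.8]
opening: 0.0096
gripper_force: 30.0
```

Contact above begins at about z 0.045. Now the lower side.

send_rows([
  [[0,0,0.0025,0,0,0],[0,0,0.005,0,0,0],[0,0,0.0063,0,0,0],[0,0,0.0063,0,0,0],[0,0,0.0063,0,0,0]],
])

```text
clock: 15.5
tool_pos: [0.4614, -0.0056, 0.0403]
orientation: [180.0, -0.0, -90.8]
force: [0.3, -0.1, -0.5]
opening: 0.0098
gripper_force: 30.0
```

Scaled: 0.2 cm / 80 = 0.0025, 0.1 cm / 80 = 0.0013.

send_rows([
  [[0,0,0.0013,0,0,0],[0,0,0.0025,0,0,0],[0,0,0.0025,0,0,0],[0,0,0.0025,0,0,0]],
])

```text
clock: 15.83
tool_pos: [0.4614, -0.0056, 0.0385]
orientation: [-180.0, 0.0, -90.8]
force: [-0.5, -0.2, 2.6]
opening: 0.0099
gripper_force: 30.0
```

Scaled: -0.4 cm / 80 = -0.005, -0.36 cm / 80 = -0.0045.

send_rows([
  [[0,0,-0.0025,0,0,0],[0,0,-0.0045,0,0,0],[-0.0025,0,-0.0045,0,0,0],[-0.005,0,-0.0045,0,0,0],[-0.005,0,-0.0045,0,0,0],[-0.005,0,-0.0045,0,0,0]],
])

```text
clock: 16.33
tool_pos: [0.4613, -0.0015, 0.0419]
orientation: [180.0, 0.0, -90.8]
force: [-0.2, 0.2, -0.9]
opening: 0.0098
gripper_force: 30.0
```

Run:
```python
from h import *
np.set_printoptions(precision=3,suppress=True,linewidth=220)
o=ctrl.get_obs();print(o['clock'],o['tool_pos'],o['orientation'],o['force'],o['moment'])
c=snap('scene','sc9');snap('side','s9')
base=np.array([.4622,.1600,.044]);dr=np.array([.014,1,0])
S=sat(c);G=c['img'].astype(np.float32).mean(2);k=np.arange(0,42,2)
for sh in(-1,-.5,0,.5):
    xy=np.array([proj(c,base+q*.001*dr) for q in k],np.float32)+np.float32([sh*-.69,sh*-.72])
    print(sh);print(np.vstack([k,cv2.remap(S,xy[:,:1],xy[:,1:],1)[:,0],cv2.remap(G,xy[:,:1],xy[:,1:],1)[:,0]]).astype(int))
# crank bend in side / wrist view
w=snap('wrist','w9');g=o['tool_pos']+[0,0,.0019]
k=np.arange(-75,-30,3);xy=np.array([proj(w,g+q*.001*dr) for q in k],np.float32);G=w['img'].astype(np.float32).mean(2);S=sat(w)
print(np.vstack([k,xy.T,cv2.remap(S,xy[:,:1],xy[:,1:],1)[:,0],cv2.remap(G,xy[:,:1],xy[:,1:],1)[:,0]]).astype(int))
```

```text
16.3333 [ 0.461 -0.001  0.042] [179.994   0.    -90.771] [-0.152  0.19  -0.941] [-0.025  0.088  0.042]
-1
[[  0   2   4   6   8  10  12  14  16  18  20  22  24  26  28  30  32  34  36  38  40]
 [174 170 162 128  84  56  36  26  29  26  29  29  31  37  47  58  66  79  92  97  92]
 [164 160 157 156 162 165 170 168 160 160 173 180 171 150 131 128 126 143 166 191 208]]
-0.5
[[  0   2   4   6   8  10  12  14  16  18  20  22  24  26  28  30  32  34  36  38  40]
 [179 176 163 132  88  47  26  24  24  24  26  27  27  32  41  53  61  72  86  95  92]
 [173 169 165 165 172 190 194 186 179 182 200 202 187 167 140 127 129 137 162 192 212]]
0
[[  0   2   4   6   8  10  12  14  16  18  20  22  24  26  28  30  32  34  36  38  40]
 [179 179 163 135  86  46  26  23  23  24  26  27  27  27  36  45  53  67  87  95  91]
 [177 175 171 170 180 198 212 205 193 192 210 215 201 171 142 128 127 138 163 192 212]]
0.5
[[  0   2   4   6   8  10  12  14  16  18  20  22  24  26  28  30  32  34  36  38  40]
 [178 179 174 137  86  49  31  23  25  25  25  27  26  26  28  35  43  62  83  96  90]
 [181 178 174 174 182 196 212 215 196 191 197 211 200 165 139 126 122 137 162 193 211]]
[[-75 -72 -69 -66 -63 -60 -57 -54 -51 -48 -45 -42 -39 -36 -33]
 [321 321 321 321 321 321 321 321 321 321 321 321 321 321 321]
 [113 119 125 131 136 142 147 153 158 163 169 174 179 184 189]
 [ 81  77  80  82  84  81  84  83  47  47   6   8   9   9   9]
 [181 193 186 183 175 181 181 182 103 105  92 101 105 119 118]]
```

Everything agrees: the groove is about 9 mm beyond the left bushing, and the force reading is only the rod's own weight. Handing in.

```bash
python3 -c "
from plant import ctrl
print(ctrl.close_job())"
```

```text
the job is handed in; nothing more can be done
None
```

The lid is fully shut and the rod runs through the right bushing, the loop and the left bushing, with its clip groove about 9 mm beyond the left bushing; the gripper still holds it, centred in the bores and unforced, and the job was handed in after about 16 s.

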